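Find the rocking corner of the jig plate and press its shim flat

TASK

One corner of the square steel plate on the optical table rocks because its foot is short. Press down on the plate's corners with the fingertips to find the one that sinks, then press the steel shim tongue beside that corner down flat and let go. Leave the other three shims standing, do not lift or shift the plate, and do not disturb the things lying around.

Things in the scene. Friction and masses are not known exactly. Their poses are not given: they have to be found in the camera images.
- plate: Bare steel plate, 150 x 150 x 12 mm, with a grey housing in the middle (50 x 60 x 28 mm). Origin: centre of the plate's underside, 38 mm above the table when level; x to its far edge, y left, z up. One corner, which may be any, gives under a push of 3 to 5 N, sinks (4 mm under a 30 mm wide fingertip, 5 mm at most), is firm there, and springs back when let go. The others are firm (give under 1 mm).
- mount: Dark steel base fixed to the table, 200 x 290 (y) mm, 16 mm thick, axes as the plate's, origin at the centre of its underside, straight below the plate's. The plate lies loose on four hidden feet on it, one of them 5 mm short, between four steel stops at the middles of its edges; a sprung pad under the middle keeps it level.
- corner_near_left (a point): Place to press on the plate's top at its near left (-x, +y) corner, in the plate's own directions: 17 mm in from both edges, on the top surface.
- corner_near_right (a point): Place to press on the plate's top at its near right (-x, -y) corner, in the plate's own directions: 17 mm in from both edges, on the top surface.
- corner_far_left (a point): Place to press on the plate's top at its far left (+x, +y) corner, in the plate's own directions: 17 mm in from both edges, on the top surface.
- corner_far_right (a point): Place to press on the plate's top at its far right (+x, -y) corner, in the plate's own directions: 17 mm in from both edges, on the top surface.
- press_near_left (a point): Place to press on the near left (-x, +y) shim: on top of its steel tongue, 40 mm out from its pivot (moves with it). The tongue is 22 mm wide, 3 mm thick, 56 mm long from its pivot, which lies 28 mm above the table, 7 mm outside the plate's left edge and 50 mm to the near side of the plate's middle; it points away from the plate along +y.
- press_near_right (a point): Place to press on the near right (-x, -y) shim: on top of its steel tongue, 40 mm out from its pivot (moves with it). The tongue is 22 mm wide, 3 mm thick, 56 mm long from its pivot, which lies 28 mm above the table, 7 mm outside the plate's right edge and 50 mm to the near side of the plate's middle; it points away from the plate along -y.
- press_far_left (a point): Place to press on the far left (+x, +y) shim: on top of its steel tongue, 40 mm out from its pivot (moves with it). The tongue is 22 mm wide, 3 mm thick, 56 mm long from its pivot, which lies 28 mm above the table, 7 mm outside the plate's left edge and 50 mm to the far side of the plate's middle; it points away from the plate along +y.
- press_far_right (a point): Place to press on the far right (+x, -y) shim: on top of its steel tongue, 40 mm out from its pivot (moves with it). The tongue is 22 mm wide, 3 mm thick, 56 mm long from its pivot, which lies 28 mm above the table, 7 mm outside the plate's right edge and 50 mm to the far side of the plate's middle; it points away from the plate along -y.
- shim_near_left (a joint): Angle of the near left (-x, +y) shim's tongue, rad: 0 standing up (slanting upward and outward at 26 degrees, this point 47 mm above the table), 0.45 pressed flat (level, its top 29.5 mm above the table, 13.5 mm above the base). Stiff: about 8 N down at its press point moves it, and it stays where it is left. Pressing it flat raises that corner's foot by 5 mm.
- shim_near_right (a joint): Angle of the near right (-x, -y) shim's tongue, rad: 0 standing up (slanting upward and outward at 26 degrees, this point 47 mm above the table), 0.45 pressed flat (level, its top 29.5 mm above the table, 13.5 mm above the base). Stiff: about 8 N down at its press point moves it, and it stays where it is left. Pressing it flat raises that corner's foot by 5 mm.
- shim_far_left (a joint): Angle of the far left (+x, +y) shim's tongue, rad: 0 standing up (slanting upward and outward at 26 degrees, this point 47 mm above the table), 0.45 pressed flat (level, its top 29.5 mm above the table, 13.5 mm above the base). Stiff: about 8 N down at its press point moves it, and it stays where it is left. Pressing it flat raises that corner's foot by 5 mm.
- shim_far_right (a joint): Angle of the far right (+x, -y) shim's tongue, rad: 0 standing up (slanting upward and outward at 26 degrees, this point 47 mm above the table), 0.45 pressed flat (level, its top 29.5 mm above the table, 13.5 mm above the base). Stiff: about 8 N down at its press point moves it, and it stays where it is left. Pressing it flat raises that corner's foot by 5 mm.
- thumbscrew: Bystander, not to be disturbed: brass thumbscrew standing on its 20 mm head, 28 mm tall, on the base between the two left shims. Origin at the centre of its underside.
- lens_cell: Bystander, not to be disturbed: black ring, 25 mm across, 10 mm tall, on the base between the two right shims. Origin at the centre of its underside.
- post_holder: Bystander, not to be disturbed: black post holder on a steel foot, 32 mm across, 66 mm tall, on the table left of the base. Origin at the centre of its underside.
- driver: Bystander, not to be disturbed: screwdriver lying on the table left of the base.
- screw_jar: Bystander, not to be disturbed: glass jar with a steel cap, 52 mm across, 55 mm tall, right of the base. Origin at the centre of its underside.
- filter_case: Bystander, not to be disturbed: flat black case 60 x 45 x 22 mm, right of the base. Origin at the centre of its underside.
- angle_bracket: Bystander, not to be disturbed: aluminium angle bracket, 45 mm, 48 mm tall, beyond the base. Origin at the centre of its underside.
Mind the look-alikes: they are no part of the job. Leave any black look-alike of the plate alone.

How it is judged:
By the outcome, as a careful person would: the job done as asked, in the order asked, and still so for the second after the job is handed in, with the robot touching nothing.
It also fails if it takes over 54 s, if anything falls off the work surface, if the arm or the gripper's body presses on something with over 40 N, if the wrist force passes 120 N, or if a joint passes its speed limit or range.

ROBOT

A 6-joint arm with a two-finger parallel gripper is mounted at the origin on the work surface. World frame = base frame: x ahead of the robot, y to its left, z up, the work surface at z = 0. Lengths are in m, angles in degrees, forces in N, time in s.
With the tool pointing down it reaches from about 0.4 to 0.825 m from the base axis. Payload 7 kg.
Tool frame: the origin (TCP) lies midway between the tips of the shut fingers; the grasp point (between the pads) lies r.grasp_offset behind it (r.grasp_offset is the distance from the TCP to the grasp point, in m); x points along the fingers, z is the direction in which the jaws open and shut, and the axes are right-handed (so a half turn about x gives the same grasp; the last joint's range is limited). The gripper opens to 88 mm and grips with 3 to 60 N. Pads are 19 mm wide; open, the fingers measure 130 mm over their backs; the gripper's body (78 mm by 193 mm) begins 47 mm behind the grasp point.
Start: joints at [-51.446, 20.546, 0.682, 0, -70.136, -16.507], TCP at [0.253, -0.626, 0.227] pointing down, gripper open.
Joint ranges: [-176.03, 176.03], [-82.01, 121.73], [-58.28, 71.71], [-173.87, 95.51], [-174.79, -0.11], [-173.66, 173.66]. Speed limits (degrees/s): [136.94, 136.94, 172.46, 180, 180, 180].

INTERFACE

Orientations are given as [roll, pitch, yaw] about the fixed x, y, z axes, in that order (R = Rz(yaw) Ry(pitch) Rx(roll)).
In Python, from plant import readout, vision, close_job, r gives the robot as it stands.
- The arm moves only by the shell command python3 -m handwheel 'ROWS' [OPENING] [FORCE]. ROWS is JSON, a list that holds one entry, the list of rows, each a list of 4 numbers: the shift along the world's x, y, z in units of 40 mm (1.0 is 40 mm), then the turn about the world's z in units of 5 degrees (1.0 is 5 degrees). In form: [[[tx, ty, tz, roll], ...]]. A call has 1 to 8 rows; each row shifts and turns the pose as measured when the row begins; what a row does not reach is not made up. A row lasts 1/10 s, in which the tool goes at most 50 mm and 8.59 degrees, less where a joint would pass 70% of its speed; a pose out of reach is approached as far as the arm can. A call is refused whole if a number of a shift passes 1 or a number of a turn 1, either way. A call with a gripper value outside its range is refused whole. OPENING is the finger opening in mm, from 0 to 87.6, set as the call begins (- or left out, the last holds). The fingers move at their own pace and stop on an object; FORCE is the grip in N (left out, the last holds). Time passes only in rows, so rows that do not move let the fingers close. It gives the time, the measured TCP pose, the force and the opening at its end, in the units of the state.
- readout.get_state(): the state, without advancing time (a new reading comes with each control period).
- vision.capture(name): name is "scene" or "top" or "wrist"; returns the picture (420x560x3 uint8, blue, green, red); there is no depth.
- vision.get_calibration(name): a dict with "intrinsics" (3x3 intrinsics, pixels), "dist" ([k1, k2, p1, p2, k3] as OpenCV has them; the pictures are not rectified), "pose" (4x4, takes a point from camera to world coordinates). Camera axes: x right, y up, looking along -z (the intrinsics and any distortion apply to the point x, -y, -z); pixel columns grow to the right and rows downward; lengths in m; the calibration is good to about 2 mm. A picture is of the moment at which its call begins: read the wrist's pose just before it. get_calibration takes no time and is no camera call; for the wrist camera it gives the pose at the moment of the call.
- close_job(): hands the job in, once; it reports no verdict.
The state is a dict: "time_s": time; "joints": joint angles; "qd": joint speeds; "joint_torque": joint torques, N m; "tcp_pos": TCP position; "eef_rot": TCP orientation; "contact_force": force on the tool from outside, world axes, zero at the start; "moment": the same for the moment, N m; "gripper_width": finger opening in m.
Only numpy, scipy, OpenCV 4.12 (cv2) and the standard library are available. Lean on these libraries where they do the work, as an engineer would, in place of code of your own. Each camera call takes 0.05 s, during which the arm holds its last target.

## Working session

There is one attempt and no reset: what is moved stays moved. The work goes in short steps, Python scripts to look and compute and a shell command to move; the robot and the scene stay as the last step left them, time stands still between calls to the robot, and variables do not carry over. Pictures are saved under pics/ and viewed, and the job is handed in when it is done.

```bash
ls; mkdir -p pics
python3 - <<'E'
from plant import readout, vision, r
import cv2
for n in ("scene","top"):
    cv2.imwrite(f"pics/{n}0.png",vision.capture(n))
    c=vision.get_calibration(n); print(n,c)
s=readout.get_state(); print(s, r.grasp_offset)
E
```

```text
pics
scene {'intrinsics': array([[401.01335801,   0.        , 271.90900627],
       [  0.        , 401.01335801, 210.06928723],
       [  0.        ,   0.        ,   1.        ]]), 'dist': array([0.03953678, 0.        , 0.        , 0.        , 0.        ]), 'pose': array([[ 0.17090244, -0.84695019,  0.50345579,  1.10323349],
       [ 0.98522903,  0.14131027, -0.09672206, -0.10490698],
       [ 0.0107753 ,  0.5125493 ,  0.85859019,  1.11141527],
       [ 0.        ,  0.        ,  0.        ,  1.        ]])}
top {'intrinsics': array([[403.10630626,   0.        , 282.72434483],
       [  0.        , 403.10630626, 212.1389831 ],
       [  0.        ,   0.        ,   1.        ]]), 'dist': array([-0.03154261,  0.        ,  0.        ,  0.        ,  0.        ]), 'pose': array([[ 0.02860794,  0.99446318, -0.10111659,  0.39225146],
       [-0.9994661 ,  0.03005484,  0.01281459,  0.03759088],
       [ 0.01578268,  0.10069601,  0.99479205,  1.18180209],
       [ 0.        ,  0.        ,  0.        ,  1.        ]])}
{'time_s': 0.1, 'joints': array([-5.14474331e+01,  2.05867328e+01,  6.38907155e-01, -1.69611137e-02,
       -7.01361030e+01, -1.65080530e+01]), 'qd': array([ 0.05010508, -0.07387857,  0.19114083,  0.12707001, -0.0507717 ,
       -0.02270563]), 'joint_torque': array([-1.49534964e-03, -5.84159768e+01,  2.93750060e+01,  7.01540977e+00,
        1.01879615e-02, -9.84885355e-05]), 'tcp_pos': array([ 0.2531633 , -0.62525269,  0.22572469]), 'eef_rot': array([  5.75211949,  89.9145696 , 117.79085855]), 'contact_force': array([-0.48867139, -0.29002769,  0.2736681 ]), 'moment': array([-0.00868085,  0.055842  ,  0.05890597]), 'gripper_width': 0.08760747521894147} 0.0188
```

View pics/scene0.png

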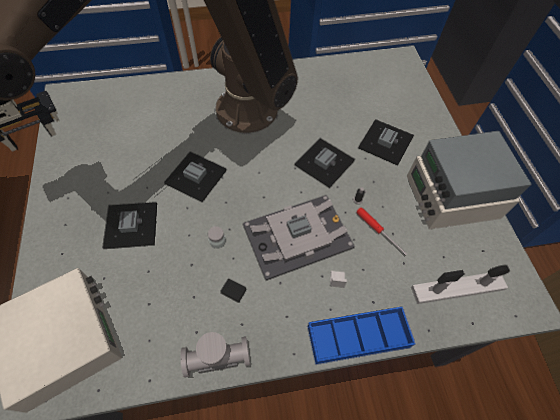

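View pics/top0.png

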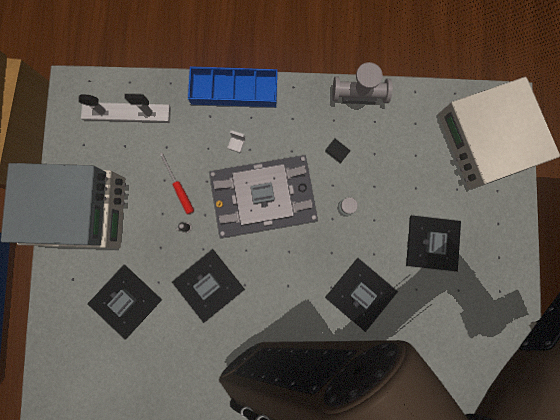

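The scene picture shows the steel plate on its dark mount at (298,232), and the top picture shows it at (262,194). Look-alikes are the four black plates with housings, at (124,302), (208,286), (361,294) and (434,243) in the top picture. The bare steel one between the stops and shims is the target. I'll check it in a close crop.

Run:
```python
import cv2
a=cv2.imread("pics/top0.png")[140:250,190:335]
cv2.imwrite("pics/topc.png",cv2.resize(a,None,fx=5.4,fy=5.4,interpolation=cv2.INTER_CUBIC))
a=cv2.imread("pics/scene0.png")[180:290,230:375]
cv2.imwrite("pics/scenec.png",cv2.resize(a,None,fx=5.4,fy=5.4,interpolation=cv2.INTER_CUBIC))
```

```text
(no output)
```

View pics/topc.png

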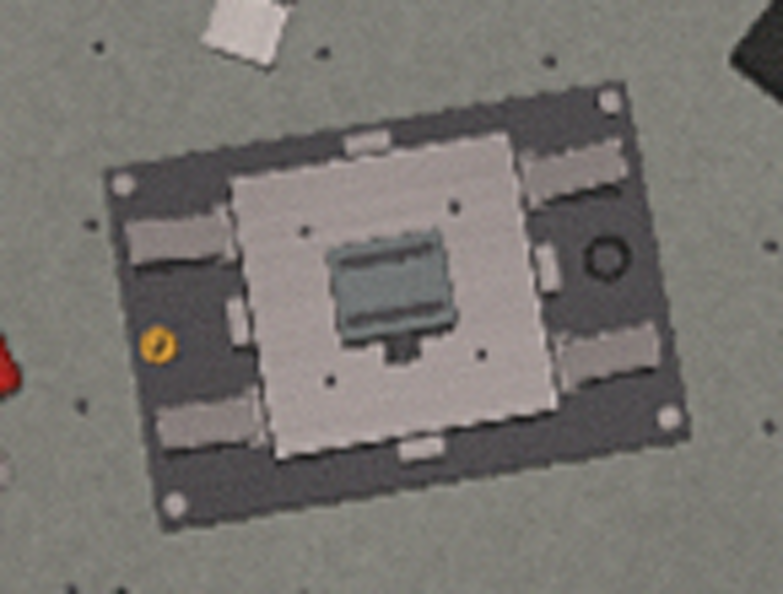

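View pics/scenec.png

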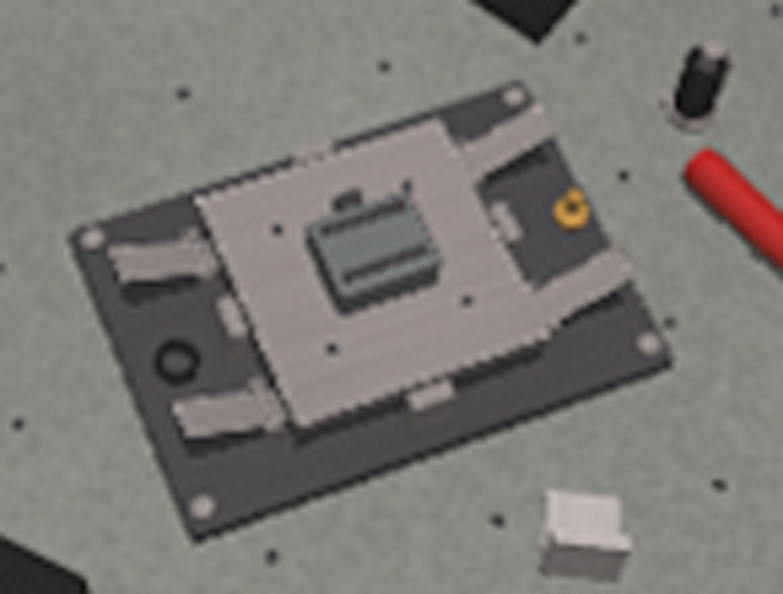

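```bash
cat > h.py <<'E'
import numpy as np, cv2
from plant import vision, readout
from scipy.optimize import least_squares
def proj(c,P):
    T=np.linalg.inv(c["pose"]); P=np.atleast_2d(P).astype(float); q=P@T[:3,:3].T+T[:3,3]; q=q*[1,-1,-1]
    return cv2.projectPoints(q,np.zeros(3),np.zeros(3),c["intrinsics"],np.array(c["dist"]))[0].reshape(-1,2)
def ray(c,uv,z):
    u=cv2.undistortPoints(np.array([[uv]],float),c["intrinsics"],np.array(c["dist"]))[0,0]
    d=c["pose"][:3,:3]@np.array([u[0],-u[1],-1]); o=c["pose"][:3,3]
    return o+d*(z-o[2])/d[2]
def loc(p,L):
    x,y,a=p; L=np.atleast_2d(np.array(L,float)); c,s=np.cos(a),np.sin(a)
    return np.c_[x+c*L[:,0]-s*L[:,1], y+s*L[:,0]+c*L[:,1], L[:,2]]
E
python3 - <<'E'
from h import *
f=lambda l,o:(np.array(l,float)+.5)/5.4-.5+o
h=.075; PL=[[h,h,.05],[h,-h,.05],[-h,h,.05],[-h,-h,.05]]; B=[[.1,.145,.016],[.1,-.145,.016],[-.1,.145,.016],[-.1,-.145,.016]]
top=f([(234,180),(507,133),(278,458),(556,407),(105,170),(624,82),(163,530),(690,440)],[190,140])
sc=f([(555,328),(300,428),(443,122),(197,198),(670,365),(195,542),(522,82),(70,237)],[230,180])
L=PL+B
ct,cs=vision.get_calibration("top"),vision.get_calibration("scene")
for nm,S in (("top",[(ct,top)]),("scene",[(cs,sc)]),("both",[(ct,top),(cs,sc)])):
    g=lambda p:np.concatenate([(proj(c,loc(p,L))-m).ravel() for c,m in S])
    r=least_squares(g,[.55,.05,.1],loss="soft_l1"); print(nm,r.x,np.degrees(r.x[2]),np.round(g(r.x).reshape(-1,2),1).tolist())
p=r.x; 
for z,n,uv,crop in((.028,"thumb",(158,345),0),(.010+.016,"lens",(607,259),0)): print(n,ray(ct,f([uv],[190,140])[0],z))
for n,uv,z in(("post",(184,227),.066),("jar",(349,205),.055),("case",(338,150),.022),("brk",(236,141),.048)): print(n,ray(ct,uv,z))
E
```

```text
top [0.55707952 0.08166204 0.20227533] 11.589522907828036 [[-0.8, -0.1], [0.5, -0.2], [-0.4, 0.2], [0.7, 0.5], [-0.6, -0.2], [0.5, -0.4], [-0.6, 0.4], [0.6, -0.2]]
scene [0.56012096 0.08211299 0.2055769 ] 11.778688555528642 [[-0.2, 1.8], [-0.0, 0.3], [-0.6, -0.4], [0.1, 0.7], [1.5, -0.7], [-0.2, -0.4], [0.1, -0.1], [-0.2, -0.5]]
both [0.55817132 0.08199083 0.20451389] 11.717782851476867 [[-0.9, -0.4], [0.4, -0.6], [-0.4, -0.1], [0.6, 0.1], [-0.7, -0.5], [0.3, -0.8], [-0.6, 0.1], [0.5, -0.7], [-0.4, 1.2], [-0.2, -0.3], [-0.8, -0.9], [0.0, 0.1], [1.2, -1.2], [-0.4, -1.0], [0.0, -0.5], [-0.3, -1.1]]
thumb [0.52901451 0.20724781 0.028     ]
lens [ 0.58312369 -0.03118275  0.026     ]
post [0.45610512 0.29509518 0.066     ]
jar [ 0.53270352 -0.16349817  0.055     ]
case [ 0.69914983 -0.13501311  0.022     ]
brk [0.70910407 0.16328002 0.048     ]
```

```bash
cat >> h.py <<'E'
from scipy.spatial.transform import Rotation as R
P=(0.5582,0.0820,np.radians(11.7))
def st():
    s=readout.get_state(); M=R.from_euler("xyz",s["eef_rot"],degrees=True).as_matrix()
    print("t %.2f"%s["time_s"],"tcp",np.round(s["tcp_pos"]*1000,1),"toolx",np.round(M[:,0],3),"jawyaw %.2f"%np.degrees(np.arctan2(M[1,2],M[0,2])),"F",np.round(s["contact_force"],1),"w",round(s["gripper_width"]*1000,1),"j",np.round(s["joints"],1))
    return s
T={a+b:loc(P,[[i*.058,j*.058,.05]])[0] for a,i in(("n",-1),("f",1)) for b,j in(("l",1),("r",-1))}
S={a+b:loc(P,[[i*.05,j*(.082+.036),.047]])[0] for a,i in(("n",-1),("f",1)) for b,j in(("l",1),("r",-1))}
def go(target):
    s=st(); d=(np.array(target)-s["tcp_pos"])/.04; print("units",np.round(d,2))
E
python3 - <<'E'
from h import *
st()
for k in T: print(k,np.round(T[k]*1000,1),np.round(S[k]*1000,1))
go(T["nr"]);
E
```

```text
t 0.10 tcp [ 253.2 -625.3  225.7] toolx [-0.001  0.001 -1.   ] jawyaw 112.04 F [-0.5 -0.3  0.3] w 87.6 j [-51.4  20.6   0.6  -0.  -70.1 -16.5]
nl [489.6 127.   50. ] [485.3 187.4  47. ]
nr [513.2  13.4  50. ] [533.2 -43.7  47. ]
fl [603.2 150.6  50. ] [583.2 207.7  47. ]
fr [626.8  37.   50. ] [631.1 -23.4  47. ]
t 0.10 tcp [ 253.2 -625.3  225.7] toolx [-0.001  0.001 -1.   ] jawyaw 112.04 F [-0.5 -0.3  0.3] w 87.6 j [-51.4  20.6   0.6  -0.  -70.1 -16.5]
units [ 6.5  15.97 -4.39]
```

```bash
python3 -m handwheel '[[[0.4,0.95,0,-1],[0.4,0.95,0,-1],[0.4,0.95,0,-1],[0.4,0.95,0,-1],[0.4,0.95,0,-1],[0.4,0.95,0,-1],[0.4,0.95,0,-1],[0.4,0.95,0,-1]]]' 0 20; python3 -c "
from h import *
go(T['nr'])"
```

```text
time_s: 0.9
tcp_pos: [0.38, -0.3128, 0.2199]
eef_rot: [37.6, 89.5, 107.6]
contact_force: [0.8, -0.9, 0.0]
gripper_width: 0.0292
t 0.90 tcp [ 380.  -312.8  219.9] toolx [-0.003  0.009 -1.   ] jawyaw 70.07 F [ 0.8 -0.9  0. ] w 29.2 j [-16.9   3.7 -21.8  -0.5 -64.8 -92.8]
units [ 3.33  8.16 -4.25]
```

```bash
python3 -m handwheel '[[[0.4,0.95,0,1],[0.4,0.95,0,1],[0.4,0.95,0,1],[0.4,0.95,0,1],[0.4,0.95,0,1],[0.4,0.95,0,1],[0.4,0.95,0,1],[0.4,0.95,0,1]]]' 0 20;  python3 -m handwheel '[[[0,0.2,-0.2,1],[0,0.2,-0.2,1],[0,0.2,-0.2,1],[0,0,-0.2,1],[0,0,-0.2,1],[0,0,-0.2,1],[0,0,-0.2,1],[0,0,-0.2,1]]]';  python3 -m handwheel '[[[0,0,0,1],[0,0,0,1],[0,0,0,1],[0,0,0,1],[0,0,0,1],[0,0,0,1],[0,0,0,1],[0,0,0,1]]]';python3 -c "
from h import *
go(T['nr'])
cv2.imwrite('pics/w1.png',vision.capture('wrist'))"
```

```text
time_s: 1.7
tcp_pos: [0.5089, 0.0053, 0.2197]
eef_rot: [33.3, 89.4, 144.6]
contact_force: [1.0, -0.5, 0.1]
gripper_width: 0.0004
time_s: 2.5
tcp_pos: [0.5096, 0.0366, 0.1516]
eef_rot: [33.3, 89.3, -173.2]
contact_force: [-0.6, 0.5, 0.3]
gripper_width: 0.0003
time_s: 3.3
tcp_pos: [0.5063, 0.0356, 0.1475]
eef_rot: [29.9, 88.8, -135.0]
contact_force: [0.7, -0.6, 0.6]
gripper_width: 0.0004
t 3.30 tcp [506.3  35.6 147.5] toolx [-0.015 -0.015 -1.   ] jawyaw -164.84 F [ 0.7 -0.6  0.6] w 0.4 j [ 26.5   9.3 -26.    0.5 -55.8 -11.6]
units [ 0.17 -0.55 -2.44]
```

View pics/w1.png

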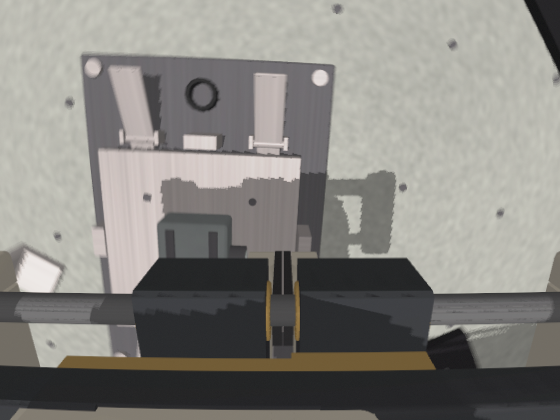

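Wrist view: plate's right edge runs from (100,150) to (300,156), base right corners at (83,55) and (334,66), lens ring at (202,95). I'll check these against the pose fit.

Run:
```python
from h import *
c=vision.get_calibration("wrist")
for uv,z,l in(((100,150),.05,(.075,-.075,.05)),((300,156),.05,(-.075,-.075,.05)),((83,55),.016,(.1,-.145,.016)),((334,66),.016,(-.1,-.145,.016))):
    print(np.round(ray(c,uv,z)*1000,1),np.round(loc(P,l)*1000,1))
go(T["nr"])
```

```text
[645.5  24.6  50. ] [[646.9  23.8  50. ]]
[502.8  -9.4  50. ] [[500.   -6.7  50. ]]
[684.3 -37.3  16. ] [[685.5 -39.7  16. ]]
[493.3 -80.4  16. ] [[489.7 -80.3  16. ]]
t 3.35 tcp [506.2  35.6 147.5] toolx [-0.015 -0.015 -1.   ] jawyaw -164.54 F [-0.6  0.8 -0.3] w 0.5 j [ 26.5   9.3 -26.1   0.5 -55.8 -11.3]
units [ 0.17 -0.55 -2.44]
```

```bash
python3 -m handwheel '[[[0.1,-0.25,-0.5,-0.5],[0.1,-0.25,-0.5,-0.3],[0,0,-0.5,0],[0,0,-0.4,0],[0,0,0,0]]]';python3 -c "
from h import *
go(T['nr'])"
```

```text
time_s: 3.85
tcp_pos: [0.5142, 0.015, 0.0692]
eef_rot: [30.6, 88.9, -138.6]
contact_force: [-0.2, 0.0, 0.1]
gripper_width: 0.0002
t 3.85 tcp [514.2  15.   69.2] toolx [-0.015 -0.013 -1.   ] jawyaw -169.17 F [-0.2  0.   0.1] w 0.2 j [ 23.8  15.4 -30.5   0.5 -45.2 -13.3]
units [-0.03 -0.04 -0.48]
```

```bash
python3 -m handwheel '[[[0,-0.04,-0.2,0],[0,0,-0.15,0],[0,0,0,0]]]'; python3 -m handwheel '[[[0,0,-0.05,0],[0,0,-0.03,0]]]'; python3 -m handwheel '[[[0,0,-0.04,0]]]';python3 -m handwheel '[[[0,0,-0.04,0]]]'
```

```text
time_s: 4.15
tcp_pos: [0.5149, 0.0135, 0.0554]
eef_rot: [32.3, 88.9, -137.0]
contact_force: [0.2, 0.4, 0.3]
gripper_width: 0.0002
time_s: 4.35
tcp_pos: [0.5155, 0.0138, 0.0529]
eef_rot: [34.5, 89.0, -134.7]
contact_force: [0.9, 0.0, -0.0]
gripper_width: 0.0006
time_s: 4.45
tcp_pos: [0.5158, 0.0139, 0.0516]
eef_rot: [35.8, 89.0, -133.4]
contact_force: [0.1, 0.3, -0.6]
gripper_width: 0.0003
time_s: 4.55
tcp_pos: [0.516, 0.014, 0.0502]
eef_rot: [36.6, 89.1, -132.6]
contact_force: [-1.1, -0.2, 1.7]
gripper_width: 0.0007
```

```bash
for i in 1 2 3; do python3 -m handwheel '[[[0,0,-0.03,0]]]' | grep -E "tcp|force|time"; done
```

```text
time_s: 4.65
tcp_pos: [0.5162, 0.014, 0.0497]
contact_force: [-5.7, 0.4, 16.2]
time_s: 4.75
tcp_pos: [0.5162, 0.0139, 0.0496]
contact_force: [-6.9, 2.2, 18.8]
time_s: 4.85
tcp_pos: [0.5162, 0.0139, 0.0496]
contact_force: [-6.0, 2.2, 15.6]
```

Near right is firm, with 16–19 N for about 0.6 mm. Next is near left.

```bash
python3 -m handwheel '[[[0,0,0.3,0],[0,0,0.8,0],[-0.1,0.5,0,0],[-0.15,0.8,0,0],[-0.15,0.8,0,0],[-0.15,0.8,0,0],[0,0,0,0]]]';python3 -c "
from h import *
go(T['nl'])"
```

```text
time_s: 5.55
tcp_pos: [0.4941, 0.1336, 0.0969]
eef_rot: [46.2, 89.3, -123.1]
contact_force: [0.1, 0.3, 0.4]
gripper_width: 0.0005
t 5.55 tcp [494.1 133.6  96.9] toolx [-0.007 -0.011 -1.   ] jawyaw -169.33 F [0.1 0.3 0.4] w 0.5 j [ 37.3  12.9 -29.3   0.3 -48.5 -26.9]
units [-0.11 -0.16 -1.17]
```

```bash
python3 -m handwheel '[[[-0.12,-0.16,-0.3,0],[0,0,-0.4,0],[0,0,-0.25,0],[0,0,0,0]]]';python3 -m handwheel '[[[0,0,-0.05,0],[0,0,-0.03,0]]]'
```

```text
time_s: 5.95
tcp_pos: [0.4894, 0.1282, 0.0584]
eef_rot: [50.4, 89.4, -118.7]
contact_force: [0.3, 0.3, -0.1]
gripper_width: 0.0003
time_s: 6.15
tcp_pos: [0.4898, 0.128, 0.0555]
eef_rot: [51.7, 89.4, -117.5]
contact_force: [0.1, -0.7, 0.0]
gripper_width: 0.0007
```

```bash
python3 -m handwheel '[[[0,0,-0.07,0],[0,0,-0.04,0]]]'| grep -E "tcp|force|time"; for i in 1 2 3 4 5; do python3 -m handwheel '[[[-0.005,0,-0.03,0]]]' | grep -E "tcp|force|time"; done
```

```text
time_s: 6.35
tcp_pos: [0.4905, 0.1281, 0.0516]
contact_force: [0.4, -0.1, -0.4]
time_s: 6.45
tcp_pos: [0.4905, 0.1282, 0.0504]
contact_force: [-0.1, 0.2, 0.4]
time_s: 6.55
tcp_pos: [0.4905, 0.1282, 0.0498]
contact_force: [-4.4, -1.1, 16.4]
time_s: 6.65
tcp_pos: [0.4906, 0.1283, 0.0497]
contact_force: [-6.0, -1.5, 18.8]
time_s: 6.75
tcp_pos: [0.4905, 0.1283, 0.0498]
contact_force: [-5.5, -1.5, 15.1]
time_s: 6.85
tcp_pos: [0.4905, 0.1282, 0.0499]
contact_force: [-4.8, -1.4, 12.9]
```

Near left is firm too. Next is far left.

```bash
python3 -m handwheel '[[[0,0,0.3,0],[0,0,0.8,0],[0.6,0.12,0,0],[0.8,0.16,0,0],[0.8,0.16,0,0],[0.6,0.12,0,0],[0,0,0,0]]]' >/dev/null;python3 -c "
from h import *
go(T['fl'])"
```

```text
t 7.55 tcp [606.3 151.5  98. ] toolx [ 0.003 -0.007 -1.   ] jawyaw -168.99 F [-0.2  0.  -1.3] w 0.5 j [ 32.2  22.  -15.5   0.5 -52.6 -21.5]
units [-0.08 -0.02 -1.2 ]
```

```bash
python3 -m handwheel '[[[-0.08,-0.02,-0.3,0],[0,0,-0.5,0],[0,0,-0.25,0],[0,0,0,0]]]'| grep -E "tcp|force|time";python3 -m handwheel '[[[-0.02,0,-0.04,0]]]'| grep -E "tcp|force|time"
```

```text
time_s: 7.95
tcp_pos: [0.5998, 0.1496, 0.0523]
contact_force: [-0.9, 0.9, 0.5]
time_s: 8.05
tcp_pos: [0.5986, 0.1495, 0.0507]
contact_force: [0.3, -0.3, -0.7]
```

```bash
for i in 1 2 3 4 5; do python3 -m handwheel '[[[0,0,-0.03,0]]]' | grep -E "tcp|force|time"; done
```

```text
time_s: 8.15
tcp_pos: [0.5983, 0.1495, 0.05]
contact_force: [-1.7, -0.3, 6.7]
time_s: 8.25
tcp_pos: [0.5983, 0.1495, 0.0499]
contact_force: [-3.4, -1.1, 7.4]
time_s: 8.35
tcp_pos: [0.5983, 0.1495, 0.05]
contact_force: [-2.7, -0.3, 6.7]
time_s: 8.45
tcp_pos: [0.5983, 0.1495, 0.05]
contact_force: [-3.7, -0.8, 4.9]
time_s: 8.55
tcp_pos: [0.5983, 0.1495, 0.0501]
contact_force: [-2.7, -1.1, 4.3]
```

```bash
for i in 1 2 3; do python3 -m handwheel '[[[0.02,0,-0.07,0]]]' | grep -E "tcp|force|time"; done
```

```text
time_s: 8.65
tcp_pos: [0.5987, 0.1494, 0.0494]
contact_force: [-14.2, 0.3, 26.9]
time_s: 8.75
tcp_pos: [0.5988, 0.1494, 0.0494]
contact_force: [-14.6, 1.3, 26.2]
time_s: 8.85
tcp_pos: [0.5988, 0.1494, 0.0495]
contact_force: [-12.6, 1.3, 21.9]
```

Far left is firm as well (27 N, about 0.6 mm). Far right should sink, so I'll check it.

```bash
python3 -m handwheel '[[[0,0,0.3,0],[0,0,0.8,0],[0.15,-0.6,0,0],[0.2,-0.8,0,0],[0.2,-0.8,0,0],[0.1,-0.6,0,0],[0,0,0,0]]]' >/dev/null;python3 -c "
from h import *
go(T['fr'])"
```

```text
t 9.55 tcp [627.5  36.6 102.7] toolx [ 0.014 -0.003 -1.   ] jawyaw -168.56 F [ 0.3 -0.8 -0.2] w 0.4 j [ 21.4  21.6 -15.4   0.6 -52.3 -10.3]
units [-0.02  0.01 -1.32]
```

```bash
python3 -m handwheel '[[[0,0,-0.4,0],[0,0,-0.5,0],[0,0,-0.25,0],[0,0,0,0]]]'| grep -E "tcp|force|time";for i in 1 2 3 4 5 6 7; do python3 -m handwheel '[[[0,0,-0.04,0]]]' | grep -E "tcp|force|time"; done
```

```text
time_s: 9.95
tcp_pos: [0.629, 0.0373, 0.0586]
contact_force: [0.6, 0.1, -0.6]
time_s: 10.05
tcp_pos: [0.6295, 0.0378, 0.0576]
contact_force: [0.1, 0.8, -0.2]
time_s: 10.15
tcp_pos: [0.6298, 0.0382, 0.0566]
contact_force: [-0.2, 0.1, 0.1]
time_s: 10.25
tcp_pos: [0.6302, 0.0386, 0.0555]
contact_force: [-0.4, -1.3, -0.5]
time_s: 10.35
tcp_pos: [0.6305, 0.0388, 0.0544]
contact_force: [-0.5, 0.5, -0.6]
time_s: 10.45
tcp_pos: [0.6307, 0.0389, 0.053]
contact_force: [-0.3, 0.1, 0.3]
time_s: 10.55
tcp_pos: [0.6308, 0.039, 0.0515]
contact_force: [-0.4, 0.2, -0.5]
time_s: 10.65
tcp_pos: [0.6309, 0.039, 0.0499]
contact_force: [0.1, -0.6, 2.0]
```

```bash
for i in 1 2 3 4 5; do python3 -m handwheel '[[[0,0,-0.03,0]]]' | grep -E "tcp|force|time"; done
```

```text
time_s: 10.75
tcp_pos: [0.6311, 0.0389, 0.0488]
contact_force: [-0.6, -0.8, 2.3]
time_s: 10.85
tcp_pos: [0.6312, 0.0388, 0.0478]
contact_force: [-1.7, -0.2, 3.1]
time_s: 10.95
tcp_pos: [0.6313, 0.0387, 0.0467]
contact_force: [-1.0, -1.3, 2.9]
time_s: 11.05
tcp_pos: [0.6315, 0.0387, 0.0457]
contact_force: [-3.4, -1.6, 9.0]
time_s: 11.15
tcp_pos: [0.6316, 0.0386, 0.0454]
contact_force: [-6.7, 0.4, 15.8]
```

Far right sinks: it gives from 50 to 45.7 mm at about 3 N, then goes firm. Next I press the far right shim.

```bash
python3 -m handwheel '[[[0,0,0.2,0],[0,0,0.8,0],[0,-0.5,0,0],[0,-0.7,0,0],[0,-0.4,0,0],[0,0,0,0]]]' >/dev/null;python3 -c "
from h import *
go(loc(P,[[.05,-.120,.049]])[0])
cv2.imwrite('pics/w2.png',vision.capture('wrist'))
cv2.imwrite('pics/s2.png',cv2.resize(vision.capture('scene')[180:290,230:375],None,fx=5,fy=5))"
```

```text
t 11.75 tcp [631.5 -26.1  87. ] toolx [ 0.026  0.001 -1.   ] jawyaw -168.41 F [ 0.5  0.4 -0.1] w 0.7 j [ 15.5  22.5 -16.4   0.5 -49.7  -4.2]
units [ 0.    0.02 -0.95]
```

View pics/w2.png

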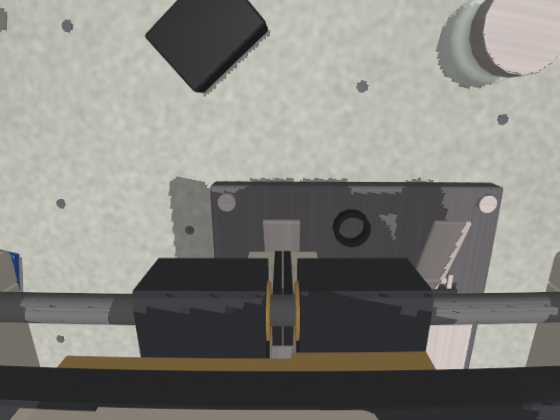

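View pics/s2.png

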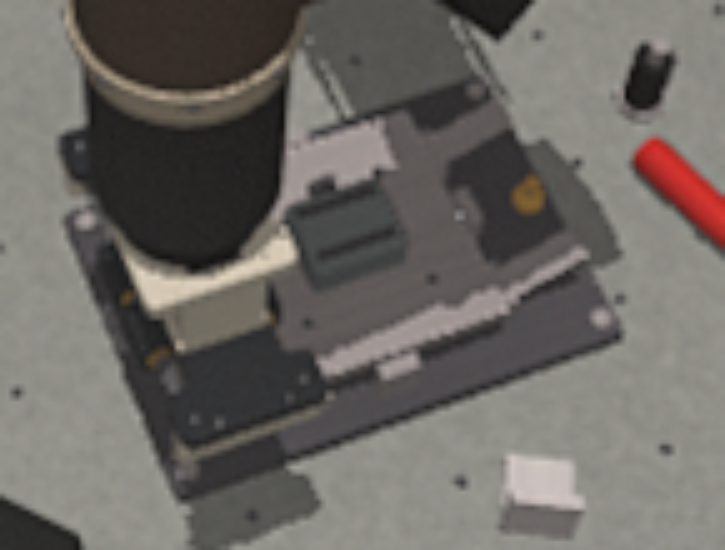

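The tongue (282,240) lies centred under the fingertips. The lens ring at (352,228) is well clear.

```bash
python3 -m handwheel '[[[0,0,-0.4,0],[0,0,-0.3,0],[0,0,-0.1,0],[0,0,-0.1,0],[0,0,-0.1,0]]]'| grep -E "tcp|force|time";for i in 1 2 3 4; do python3 -m handwheel '[[[0,0,-0.1,0]]]' | grep -E "tcp|force|time"; done
```

```text
time_s: 12.35
tcp_pos: [0.633, -0.0225, 0.0464]
contact_force: [-1.9, -2.0, 8.6]
time_s: 12.45
tcp_pos: [0.6335, -0.0227, 0.0432]
contact_force: [-3.0, -2.4, 8.0]
time_s: 12.55
tcp_pos: [0.634, -0.023, 0.0403]
contact_force: [-3.7, -3.4, 8.9]
time_s: 12.65
tcp_pos: [0.6343, -0.0235, 0.0373]
contact_force: [-3.3, -3.2, 8.0]
time_s: 12.75
tcp_pos: [0.6344, -0.0241, 0.0343]
contact_force: [-3.6, -3.3, 6.8]
```

```bash
for i in 1 2 3 4 5; do python3 -m handwheel '[[[-0.02,0,-0.1,0]]]' | grep -E "tcp|force|time"; done
```

```text
time_s: 12.85
tcp_pos: [0.6343, -0.0245, 0.0315]
contact_force: [-1.1, -2.5, 7.6]
time_s: 12.95
tcp_pos: [0.6346, -0.0246, 0.0292]
contact_force: [-9.4, 1.7, 32.4]
time_s: 13.05
tcp_pos: [0.6348, -0.0247, 0.029]
contact_force: [-15.9, 4.0, 44.8]
time_s: 13.15
tcp_pos: [0.6347, -0.0246, 0.0291]
contact_force: [-13.3, 1.5, 33.5]
time_s: 13.25
tcp_pos: [0.6347, -0.0246, 0.0291]
contact_force: [-10.7, 0.3, 30.1]
```

```bash
python3 -m handwheel '[[[0,0,0.3,0],[0,0,0.9,0],[0,0,0.9,0],[0,0,0.9,0],[0,-0.9,0.5,0],[0,-0.9,0.3,0],[-0.3,-0.9,0,0],[-0.3,-0.9,0,0]]]'| grep -E "tcp|force|time"; python3 -m handwheel '[[[-0.5,-0.9,0,0],[-0.5,-0.9,0,0],[-0.5,-0.9,0,0],[-0.5,-0.9,0,0],[0,-0.9,0,0],[0,-0.5,0,0],[0,0,0,0]]]'| grep -E "tcp|force|time"
python3 - <<'E'
from h import *
t=vision.capture("top"); s=vision.capture("scene")
cv2.imwrite("pics/t3.png",cv2.resize(t[140:250,170:335],None,fx=4.8,fy=4.8,interpolation=cv2.INTER_CUBIC))
cv2.imwrite("pics/s3.png",cv2.resize(s[180:290,230:375],None,fx=5.4,fy=5.4,interpolation=cv2.INTER_CUBIC))
cv2.imwrite("pics/s3f.png",s)
E
```

```text
time_s: 14.05
tcp_pos: [0.6128, -0.1671, 0.193]
contact_force: [1.1, -0.2, 0.3]
time_s: 14.75
tcp_pos: [0.5284, -0.3774, 0.1965]
contact_force: [0.3, 0.9, -0.0]
```

View pics/t3.png

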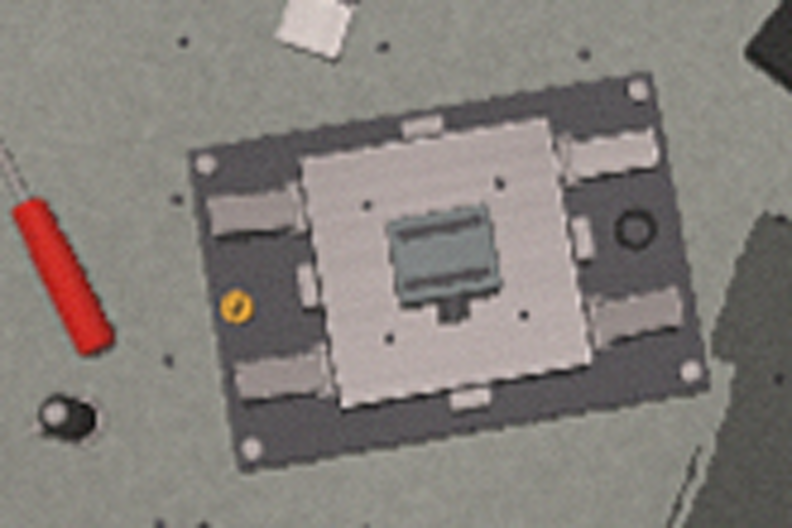

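View pics/s3.png

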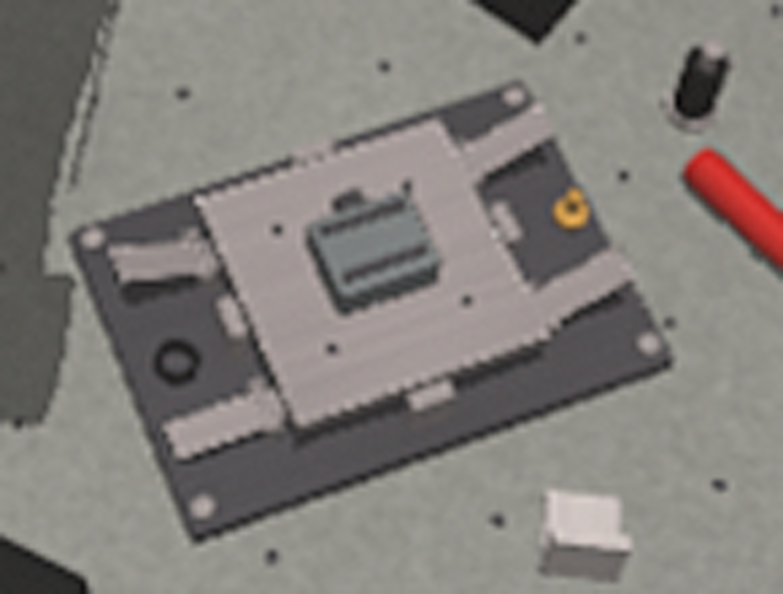

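View pics/s3f.png

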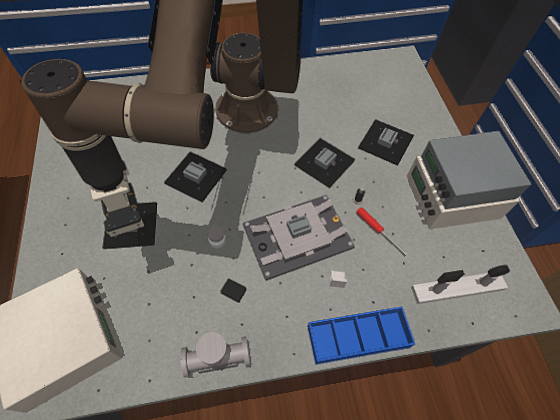

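The pictures show the far right tongue flat: (222,425) in the scene crop, brighter and with no shadow. The other three still stand, and the plate corners and the bystanders are on the same pixels as before. The arm is clear of everything.

```bash
python3 -c "
from h import *
from plant import close_job
st(); close_job()"
```

```text
t 14.85 tcp [ 528.6 -375.4  196.4] toolx [ 0.054 -0.009 -0.999] jawyaw -167.02 F [-1.4  0.3  0.1] w 0.1 j [-18.5  17.5  -7.6  -0.6 -61.8  31.7]
the job is handed in; nothing more can be done
```

The far right corner is the one that rocks. I pressed its shim flat, let go and handed the job in at 14.9 s.

- **Finding the corner:** I pressed all four corners with the shut fingertips. Near right, near left and far left were firm, giving under 1 mm at 16–27 N. Far right sank about 4.5 mm at about 3 N and then went firm.
- **Pressing the shim:** The far right tongue moved at about 8 N. It came to a firm stop with the fingertips at 29 mm, against 29.5 mm expected when flat. The press peaked at about 45 N vertically (about 48 N at the wrist) once it was bottomed.
- **Last checks:** In the last top and scene pictures the far right tongue is flat and the other three stand. The plate, the two things on the base and the others in view look unmoved. I did not re-press the far right corner to confirm it is now firm.
- **Disagreements:** The cameras and the pose fit differed by up to about 3–4 mm, which was within what the presses needed. The tool had tilted about 3° by the end, with no effect on the result.

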